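# Refit the filter lid of the workshop dust extractor

### The job

Put the blue filter lid back on the grey dust extractor: hold it tilted, hook its yellow lip all the way under the yellow ledge, then swing the other edge down until the orange catch snaps over it and the lid lies flat and fully home. Work gently and by feel: stop pushing at the first firm resistance (never over 15 N while the lid is tilted, nor over 30 N once it is down), leave the other things on the bench where they are, and let go at the end.

Things in the scene. Friction and masses are not known exactly. Their poses are not given: they have to be found in the camera images.
- lid: Loose blue plastic filter lid, about 0.2 kg, starts flat on the bench, handle up. Origin: centre of its underside; x along its length towards the plain (catch) edge, z up. 150 mm long: blue plate x -63 to +75, 100 wide (y), 6 thick; at its -x end a yellow lip. All mm below are in this or the extractor's frame.
- lip (a point): Middle of the tip of the lid's yellow lip, at lid (-75, 0, 2). The lip is 12 long (lid x -75 to -63), 80 wide, 4 thick, underside level with the plate's.
- handle (a point): Grip point in the lid's black upright handle rib, at lid (10, 0, 26); axes as the lid's. The rib is 14 thick (x), 50 long (y), and stands from z = 6 (plate top) to z = 38.
- extractor: Grey dust extractor fixed to the bench: case 229 x 156 x 64 mm (x -105 to +124), turned up to 23 degrees; origin on the bench under the filter well, -x end towards the robot. On it a grey filter frame (ledge, seat, catch) is clamped, about 92 high. NOT MEASURED: the frame stands up to 12 mm either way along x and up to 4.5 up or down from the mid place given below; find it by feel or sight.
- mid_seat (a point): Point on the well's flat black seat, extractor (-50, 0, 80), with the frame in mid place. The well is 106 wide (y), rims 12 above the seat, and runs in x from the slot's end wall at -78 to the catch-side wall at +74.5: 2.5 longer than the lid. Seat solid across for x -78 to -20, beyond that a border round the paper filter. A seated lid's underside lies on the seat.
- mid_ledge (a point): Lower free edge of the yellow ledge, extractor (-68, 0, 88), with the frame in mid place. The ledge is 4 thick and overhangs the seat from x = -78 to -68: a slot 8 high, 10 deep, open towards +x. The lip reaches the slot's end wall only with the lid tilted less than about 20 degrees (lip end low); at 17 degrees it does. Frame and ledge never move under moderate force.
- catch (a joint): Orange spring catch, 32 wide, in the catch-side wall: travel in m along +x, 0 at rest and when snapped over a seated lid, up to 0.008. Its nose overhangs the well by 5, lower corner 8 above the seat; front a ramp leaning back 22 degrees, top 26 above the seat. Spring 0.3 N/mm, preload 1.5 N: the lid's edge needs 4 to 8 N downwards to pass, twice that at the handle.
- glue: Bystander: white glue bottle with red cap, 54 mm across, 130 high, standing. Origin at the centre of its underside. Leave alone.
- battery: Bystander: black battery pack 75 x 110 x 57 mm. Origin at the centre of its underside. Leave alone.
- clamp: Bystander: dark steel clamp lying flat, about 80 x 165 x 20 mm. Origin near its middle, on the bench. Leave alone.
There are look-alikes about, which are no part of the job. Of the things that look like the lid, the largest one is meant.

How it is judged (in metres and radians):
On the way:
1. the lip is down at the slot, below the ledge, while the lid is held tilted (x of lip in the frame of extractor below -0.0585 m and z of lip in the frame of extractor between 0.0735 and 0.0915 m and y of lip in the frame of extractor between -0.02 and 0.02 m and angle between lid's own z axis and vertical above 0.1 rad), for 0.1 s.
At the end, for the whole second after the job is handed in: The lid lies flat in the well, lip under the ledge (underside 74 to 86.5 mm above the bench, tilt under 0.025 rad, in line within 0.08 rad, lip tip 63.5 to 92 mm out at the ledge end); the catch is back over its other edge (within 1.5 mm of rest); it is released and at rest (x of lip in the frame of extractor between -0.092 and -0.0635 m and z of lid in the frame of extractor between 0.074 and 0.0865 m and angle between lid's own z axis and vertical below 0.025 rad and value of joint catch below 0.0015 m and angle between the x axis of lid and the x axis of extractor, either way round below 0.08 rad and linear speed of lid below 0.01 m/s and contact force between the fingers and lid below 0.1 N); the robot touches nothing.
It fails at once if the tilted lid is forced against the extractor (over 15 N) (angle between lid's own z axis and vertical above 0.05 rad and contact force between lid and extractor above 15 N).
It fails at once if the lid is pressed hard on the extractor (over 30 N) (contact force between lid and extractor above 30 N).
It fails at once if the robot pushes hard on the extractor (over 20 N) (contact force between any of the fingers, the arm and extractor above 20 N).
It fails at once if a bystander is moved by more than 20 mm (distance of any of glue, battery, clamp from where it was at the start of the episode above 0.02 m).
It also fails if it takes over 48 s, if anything falls off the work surface, if the arm or the gripper's body presses on something with over 40 N, if the wrist force passes 120 N, or if a joint passes its speed limit or range.

### The arm

A 7-joint arm with a two-finger parallel gripper is mounted at the origin on the work surface. World frame = base frame: x ahead of the robot, y to its left, z up, the work surface at z = 0. Lengths are in mm, angles in degrees, forces in N, time in s.
With the tool pointing down it reaches from about 375 to 925 mm from the base axis. Payload 3.1 kg.
Tool frame: the origin (TCP) lies on the centre line of the jaws, within the pads' length; the fingertips stand 14 mm ahead of it and the grasp point (between the pads) lies 5 mm behind it (bot.tip_reach is the distance from the TCP to the fingertips, in mm); z points along the fingers, y is the line along which they close (so a half turn about z gives the same grasp; the last joint's range is limited). The gripper opens to 85 mm and grips with 20 to 120 N. Pads are 22 mm wide; open, the fingers measure 114 mm over their backs; the gripper's body (76 mm by 85 mm) begins 54 mm behind the grasp point. The pads swing forward as they close: fully open they stand 13 mm farther back than shut.
Start: joints at [62.292, 21.939, 2.515, 91.553, -1.026, 66.532, -2.859], TCP at [244.614, -602.218, 245.269] pointing down, gripper open.
Joint ranges: [-149.38, 149.38], [-23.57, 123.04], [-84.95, 90], [0, 143.3], [-89.99, 269.99], [3.08, 112.72], [-163.45, 163.45]. Speed limits (degrees/s): [159.86, 159.86, 180, 180, 180, 180, 180].

### API

Orientations are given as [roll, pitch, yaw] about the fixed x, y, z axes, in that order (R = Rz(yaw) Ry(pitch) Rx(roll)).
In Python, from workcell import bot gives the robot as it stands. Calls block until the motion is done:
- bot.move_ptp(position, orientation): joint-space move of the TCP to a pose.
- bot.move_straight(position, attitude=None, rate=150): straight line of the TCP; attitude=None keeps the orientation; rate is the mean speed in mm/s.
- bot.move_j(angles): joint-space move.
- bot.gripper_open() and bot.grasp(force=None): open the fingers fully, or close them until they stop; force is the grip in N (None keeps the last).
- bot.wait(seconds).
- bot.inverse_kinematics(position, orientation): joint angles nearest the present ones, or None.
- bot.capture(name): name is "scene" or "top" or "wrist"; returns (picture, depth): 400x640x3 uint8, red, green, blue; 400x640 float32, mm along the optical axis (not along the pixel's ray), 0 where there is no reading.
- bot.calibration(name): a dict with "K" (3x3 intrinsics, pixels), "R" (3x3) and "t" (3): a world point X has camera coordinates R X + t; the wrist camera has in their place "hand_eye" (4x4, takes a point from camera to tool coordinates, whose origin is the TCP and whose axes are the flange's). Camera axes: x right, y down, z forward; pixel columns grow to the right and rows downward; lengths in mm; the calibration is good to about 2 mm. A picture is of the moment at which its call begins: read the wrist's pose just before it. calibration takes no time and is no camera call.
A pose or a line that the arm cannot do raises bot.Unreachable and nothing moves.
- bot.hand_in(): hands the job in; it is judged then, once.
Readings, each from a call of its own:
- bot.get_time_s(): time.
- bot.get_qpos(): joint angles.
- bot.get_qd(): joint speeds.
- bot.get_joint_efforts(): joint torques, N m.
- bot.get_eef_pos(): TCP position.
- bot.get_tool_rot(): TCP orientation.
- bot.get_contact_force(): force on the tool from outside, world axes, zero at the start.
- bot.get_wrist_torque(): the same for the moment, N m.
- bot.get_opening(): opening from 0.0 (shut) to 1.0 (fully open).
- bot.get_gripper_force(): force on a finger pad.
Only numpy, scipy, OpenCV 4.12 (cv2) and the standard library are available. Lean on these libraries where they do the work, as an engineer would, in place of code of your own. Each camera call takes 0.05 s, during which the arm holds its last target. There are 200 camera calls.

## Working session

There is one attempt and no reset: what is moved stays moved. The work goes in short steps, each a Python script; the robot and the scene stay as the last script left them, time stands still between calls to the robot, and variables do not carry over. Pictures are saved under pics/ and viewed, at most 10 in all, crops included, and the job is handed in when it is done.

```bash
ls; mkdir -p pics
python3 - <<'E'
from workcell import bot
import numpy as np, cv2
for n in ("scene","top"):
    p,d=bot.capture(n); np.savez(f"pics/{n}.npz",p=p,d=d); cv2.imwrite(f"pics/{n}.png",p[:,:,::-1])
    c=bot.calibration(n); print(n,c["K"].tolist(),np.round(c["R"],3).tolist(),c["t"])
print(bot.calibration("wrist")["hand_eye"],bot.get_tool_rot(),bot.get_eef_pos(),bot.get_time_s(),bot.get_contact_force())
E
```

```text
pics
scene [[449.97479860628755, 0.0, 325.7105606924048], [0.0, 449.97479860628755, 199.44470248391627], [0.0, 0.0, 1.0]] [[0.84, 0.543, 0.015], [0.459, -0.696, -0.553], [-0.29, 0.471, -0.833]] [-479.7066912  -242.47132895 1198.1066077 ]
top [[394.8466359690739, 0.0, 314.8227394092426], [0.0, 394.8466359690739, 198.2481743524983], [0.0, 0.0, 1.0]] [[-0.012, -1.0, -0.017], [-0.983, 0.015, -0.182], [0.183, 0.015, -0.983]] [-10.60002471 589.63229728 904.72599775]
[[ 2.12227796e-04 -9.46031066e-01 -3.24075882e-01  8.34354093e+01]
 [ 9.99999977e-01  2.06123033e-04  5.31634698e-05  1.10986672e+00]
 [ 1.65052097e-05 -3.24075886e-01  9.46031088e-01 -1.28433087e+02]
 [ 0.00000000e+00  0.00000000e+00  0.00000000e+00  1.00000000e+00]] [-1.79859974e+02  7.81643466e-03  2.21068140e+01] [ 244.25959052 -601.450708    243.97602253] 0.1 [-0.27664169  0.89325942 -0.02169358]
```

View pics/scene.png

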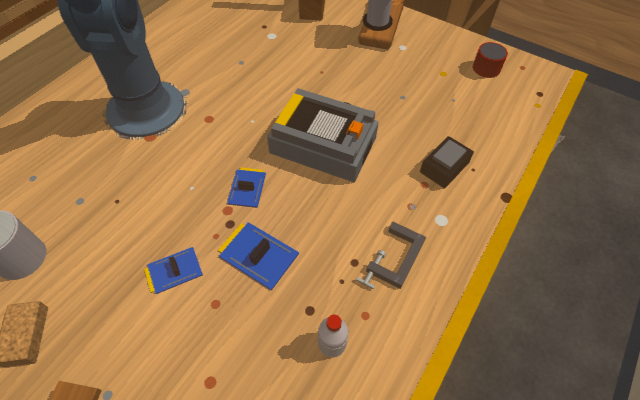

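View pics/top.png

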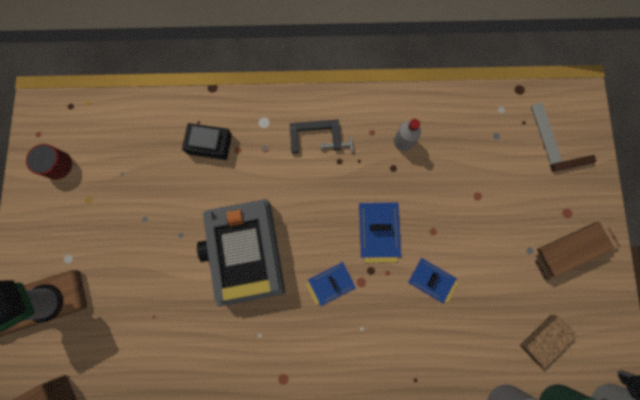

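Scene: three blue lids at (258,255), (246,187) and (173,270). In the top view these are (380,230), (331,284) and (433,281). The largest is scene (258,255) / top (380,230), with its yellow lip towards the robot. The extractor is at top (243,252), with its ledge at (246,290) and catch at (235,217).

```bash
cat > h.py <<'E'
import numpy as np, cv2
def cloud(c,d,R=None,t=None):
    K=np.array(c["K"]);v,u=np.indices(d.shape)
    P=np.stack([(u-K[0,2])/K[0,0]*d,(v-K[1,2])/K[1,1]*d,d],-1)
    if R is None: R,t=np.array(c["R"]),np.array(c["t"])
    return (P-t)@R      # R^T(P-t)
def masks(p):
    h=cv2.cvtColor(p,cv2.COLOR_RGB2HSV);H,S,V=h[...,0],h[...,1],h[...,2]
    return dict(blue=(H>100)&(H<130)&(S>140)&(V>60),yellow=(H>21)&(H<32)&(S>190)&(V>90),orange=(H>4)&(H<17)&(S>200)&(V>140),grey=(S<75)&(V>35))
def comps(m,k=30):
    n,l,s,c=cv2.connectedComponentsWithStats(m.astype(np.uint8))
    return [(l==i,c[i]) for i in range(1,n) if s[i,4]>=k]
E
python3 - <<'E'
from workcell import bot
from h import *
for n in ("scene","top"):
    z=np.load(f"pics/{n}.npz");p,d=z["p"],z["d"];W=cloud(bot.calibration(n),d);M=masks(p)
    print(n)
    for k in("blue","yellow","orange"):
        for m,c in comps(M[k]&(d>0),12 if k!="blue" else 60):
            P=W[m]
            if np.abs(P[:,1]).max()>900: continue
            r=cv2.minAreaRect(P[:,:2].astype(np.float32)) 
            print(k,c.round(),m.sum(),"med",np.median(P,0).round(1),"rect",np.round(r[0],1),np.round(r[1],1),round(r[2],1),"z",np.percentile(P[:,2],[5,95]).round(1))
    m=(W[...,2]>84)&(W[...,2]<105)&(d>0)
    for mm,c in comps(m,150):
        P=W[mm]; r=cv2.minAreaRect(P[:,:2].astype(np.float32)); print("hi",c.round(),mm.sum(),np.median(P,0).round(1),[np.round(x,1) for x in r])
    m=(W[...,2]>55)&(W[...,2]<105)&(d>0)
    for mm,c in comps(m,600):
        P=W[mm]; r=cv2.minAreaRect(P[:,:2].astype(np.float32)); print("case",c.round(),mm.sum(),np.median(P,0).round(1),[np.round(x,1) for x in r])
E
```

```text
scene
blue [247. 188.] 684 med [391.1 -60.2   4.5] rect [386.2 -55.4] [69.8 99.1] 25.8 z [1.9 7.1]
blue [259. 255.] 2047 med [ 530.9 -181.1    6.1] rect [ 517.  -179.2] [137.8  99.5] 0.2 z [3.5 8.7]
blue [175. 270.] 1025 med [ 393.4 -302.     4.2] rect [ 390.7 -302.2] [95.  70.5] 58.7 z [1.9 6.6]
yellow [443.  73.] 19 med [604.2 567.9   0.9] rect [603.5 568.7] [13.5 15.3] 57.3 z [-0.9  2.5]
yellow [289. 109.] 360 med [377.  136.2  93. ] rect [375.4 137.7] [ 26.9 108.1] 10.3 z [89.9 95.4]
yellow [251. 169.] 50 med [361.3  -7.6   2.6] rect [360.7  -6.7] [55.2  8.1] 26.3 z [0.4 4.6]
yellow [231. 237.] 138 med [ 441.  -180.5    4.2] rect [ 440.7 -179.9] [79.7 11.7] 89.8 z [1.8 6.6]
yellow [149. 280.] 92 med [ 362.5 -349.2    2.5] rect [ 362.3 -348.6] [ 7.6 56.3] 58.4 z [0.3 5.1]
orange [356. 127.] 133 med [544.6 168.  104.6] rect [540.8 171.6] [27.3 43.1] 15.2 z [ 89.6 107.1]
orange [333. 321.] 99 med [ 746.4 -250.5  130.2] rect [ 746.8 -251.8] [23.1 19.5] 76.9 z [128.2 132.3]
hi [378.   9.] 150 [361.9 601.6  94.6] [array([358.4, 608.6]), array([65.4, 32.4]), np.float64(23.7)]
hi [138.  
[... 1063 characters left out ...]
44 med [386.2 -52.5   4.3] rect [385.5 -56.5] [63.4 90.7] 25.4 z [1.2 7.9]
hi [409. 132.] 212 [ 737.3 -242.2   91.6] [array([ 743.5, -249. ]), array([48.6, 42.5]), np.float64(55.8)]
hi [240. 255.] 2574 [449.7 153.1  93.1] [array([464.8, 154.5]), array([205.6, 147.3]), np.float64(9.8)]
hi [ 38. 304.] 187 [350.6 602.3  95.2] [array([348.6, 608.7]), array([28.5, 65.6]), np.float64(89.7)]
hi [ 35. 394.] 307 [159.6 589.8  89.9] [array([165.1, 599. ]), array([77.6, 30.2]), np.float64(89.0)]
case [ 42. 159.] 817 [697.3 658.9  61.6] [array([698.2, 660.3]), array([80.7, 79.8]), np.float64(29.2)]
case [241. 253.] 6649 [458.5 152.3  81.5] [array([461. , 169.2]), array([229.5, 186.8]), np.float64(10.0)]
```

Run:
```python
import cv2,numpy as np
a=cv2.imread("pics/scene.png")[140:310,130:320];cv2.imwrite("pics/crop1.png",cv2.resize(a,None,fx=4,fy=3.5,interpolation=2)[:600,:760])
```

```text
(no output)
```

View pics/crop1.png

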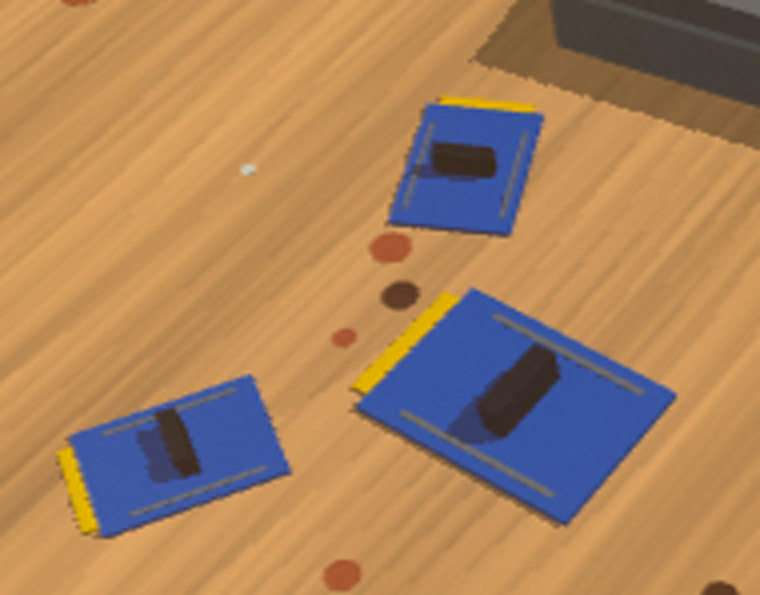

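The crop confirms it: the middle one (handle at crop 518,390) is the largest, with a plate of 138 x 99.5 mm and yaw about 0. The frame is at yaw of about 10 degrees. I'll take a close wrist look at the extractor first, then the lid.

```bash
cat >> h.py <<'E'
from scipy.spatial.transform import Rotation as Ro
SIDE=-1
def att(yaw,tilt=0,side=None):
    "tool rpy for a lid at yaw, lip-end-low tilt (deg)"
    s=side or SIDE
    L=Ro.from_euler("ZY",[yaw,-tilt],degrees=True)
    return (L*Ro.from_euler("xyz",[180,0,90*s],degrees=True)).as_euler("xyz",degrees=True)
def look(bot,name):
    pos,rpy=np.array(bot.get_eef_pos()),bot.get_tool_rot()
    p,d=bot.capture("wrist");c=bot.calibration("wrist")
    T=np.eye(4);T[:3,:3]=Ro.from_euler("xyz",rpy,degrees=True).as_matrix();T[:3,3]=pos
    X=T@np.array(c["hand_eye"]);R=X[:3,:3].T
    W=cloud(c,d,R,-R@X[:3,3]);W[d<=0]=np.nan
    np.savez(f"pics/{name}.npz",p=p,d=d,W=W);cv2.imwrite(f"pics/{name}.png",p[:,:,::-1]);return p,d,W
E
python3 - <<'E'
from workcell import bot
from h import *
for s in(1,-1):
    for P,y,t in(([521,-179,24],0,0),([521,-179,230],0,0),([455,152,230],10,0),([455,152,150],10,20),([470,154,104],10,0)):
        q=bot.inverse_kinematics(P,att(y,t,s)); print(s,P,None if q is None else np.round(q))
E
```

```text
1 [521, -179, 24] [ 35.  31. -24. 112.  19.  41.  -0.]
1 [521, -179, 230] [ 36.  14. -25. 105.   7.  62.   9.]
1 [455, 152, 230] [ 31.  11. -58. 113.  10.  62. -22.]
1 [455, 152, 150] [ -1.   2. -26. 132.  14.  28. -29.]
1 [470, 154, 104] [ 27.  28. -58. 117.  30.  52. -38.]
-1 [521, -179, 24] [  10.   29.    6.  113.   -4.   38. -162.]
-1 [521, -179, 230] [ -46.   33.   80.  109.  -35.   69. -134.]
-1 [455, 152, 230] [ 41.  15. -70. 113.  16.  63. 153.]
-1 [455, 152, 150] [ 42.   8. -70. 130.  27.  30. 142.]
-1 [470, 154, 104] [ 36.  37. -71. 117.  42.  58. 134.]
```

Side +1 is comfortable for the joints, so I'll use that.

```bash
sed -i 's/^SIDE=-1/SIDE=1/' h.py
python3 - <<'E'
from workcell import bot
from h import *
bot.move_ptp([455,152,240],att(10)); look(bot,"wext"); print(bot.get_time_s())
bot.move_ptp([521,-179,180],att(0)); look(bot,"wlid"); print(bot.get_time_s(),bot.get_qpos(),bot.get_contact_force())
for n in("wext","wlid"):
    z=np.load(f"pics/{n}.npz");p,W=z["p"],z["W"];M=masks(p)
    for k in("blue","yellow","orange"):
        for m,c in comps(M[k]&~np.isnan(W[...,0]),150):
            P=W[m];r=cv2.minAreaRect(P[:,:2].astype(np.float32)); print(n,k,c.round(),m.sum(),"rect",[np.round(x,1) for x in r],"z",np.percentile(P[:,2],[5,50,95]).round(1))
E
```

```text
2.9083
4.25 [ 54.03090118  21.85618754 -46.84909359 107.01182225  18.4309334
  58.92555893  -0.15521547] [0.7796606  0.73695173 0.87558513]
wext blue [250. 301.] 1878 rect [array([389.9,  14.5]), array([ 76.2, 252.1]), np.float64(6.1)] z [2.9 4.2 5.6]
wext blue [316. 358.] 842 rect [array([460.8,  -9.8]), array([133.7, 320.2]), np.float64(22.9)] z [1.9 5.7 7. ]
wext yellow [233. 185.] 2991 rect [array([377.3, 136.3]), array([ 25.4, 104.7]), np.float64(10.0)] z [91.5 92.8 93.9]
wext yellow [615. 339.] 1887 rect [array([936.7, -29.4]), array([ 37.3, 196.6]), np.float64(0.5)] z [0.4 1.5 2.6]
wext orange [403. 189.] 557 rect [array([539.9, 165.3]), array([30.8, 31.3]), np.float64(9.9)] z [ 90.   99.8 105.4]
wlid blue [168.  52.] 7314 rect [array([386.7, -57.5]), array([71.1, 98.7]), np.float64(25.9)] z [2.8 4.1 5.4]
wlid blue [313. 181.] 10892 rect [array([ 517.5, -180.3]), array([137.5,  99.1]), np.float64(0.2)] z [4.8 5.9 7.1]
wlid blue [205. 271.] 1731 rect [array([ 420.7, -256.2]), array([209.8,  70. ]), np.float64(58.5)] z [2.7 4.  5.2]
wlid yellow [240. 182.] 793 rect [array([ 442.1, -180.6]), array([79.1, 11.2]), np.float64(89.9)] z [2.7 3.8 5. ]
wlid yellow [629. 377.] 961 rect [array([ 935.5, -434.5]), array([35. , 98.3]), np.float64(1.6)] z [0.2 1.2 2.3]
```

View pics/wext.png

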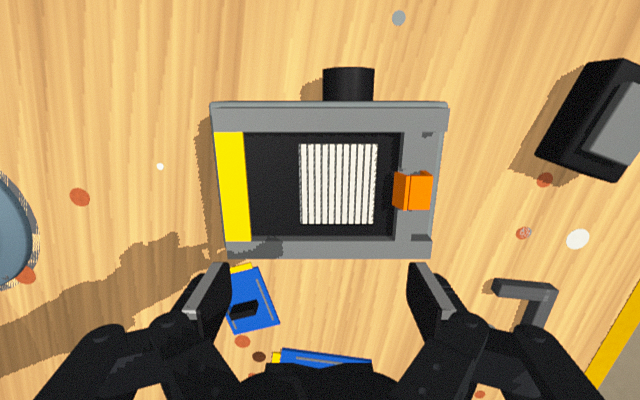

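View pics/wlid.png

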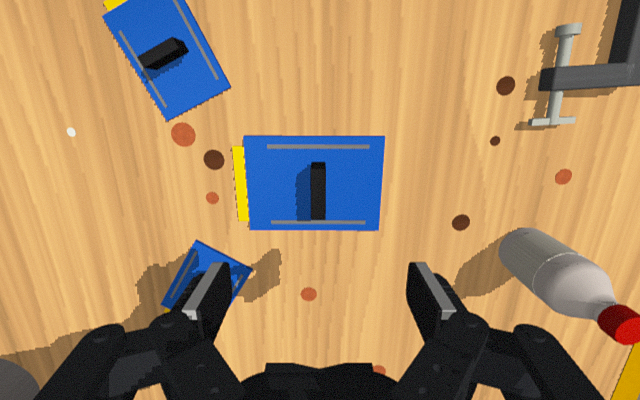

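The wrist views show the ledge edge at about (248,187), the catch at (403,190) and the lid's handle at (318,190). Next I'll fit the well bounds and grasp the lid.

Run:
```python
from workcell import bot
from h import *
z=np.load("pics/wext.npz");W=z["W"];p=z["p"]
R=Ro.from_euler("z",10,degrees=True).as_matrix()
L=(W-np.array([455,152,0]))@R
ok=(abs(L[...,0])<160)&(abs(L[...,1])<100)
seat=ok&(L[...,2]>76)&(L[...,2]<86)
rim=ok&(L[...,2]>89)&(L[...,2]<96)
for n,m in(("seat",seat),("rim",rim),("case",ok&(L[...,2]>55)&(L[...,2]<70))):
    P=L[m];print(n,m.sum(),np.percentile(P,[0.5,2,50,98,99.5],axis=0).round(1).tolist())
# profiles
Y=masks(p)["yellow"]&rim;P=L[Y];print("yellow",np.percentile(P,[.5,2,50,98,99.5],axis=0).round(1).tolist())
s=seat&(abs(L[...,0])<50);P=L[s];print("seat y mid",np.percentile(P[:,1],[.5,1,2,98,99,99.5]).round(1))
r=rim&(abs(L[...,0])<50);P=L[r];a=P[P[:,1]>0,1];b=P[P[:,1]<0,1];print("rim y",np.percentile(a,[1,99]),np.percentile(b,[1,99]))
for yy in(-35,35):
    s=ok&(abs(L[...,1]-yy)<6);q=L[s];q=q[(q[:,2]>89)];print("xrim",yy,np.percentile(q[q[:,0]>0,0],[1,99]),np.percentile(q[q[:,0]<0,0],[1,99]))
    q=L[s];q=q[(q[:,2]<86)&(q[:,2]>74)];print(" xseat",np.percentile(q[:,0],[1,99]),np.median(q[:,2]))
# grasp
bot.move_straight([521.5,-180.3,24],att(0),rate=150)
bot.grasp(60);print(bot.get_eef_pos(),bot.get_opening(),bot.get_gripper_force(),bot.get_time_s(),bot.get_contact_force())
```

```text
seat 15402 [[-68.4, -55.7, 76.0], [-66.2, -55.2, 76.2], [5.7, 0.3, 80.4], [105.3, 47.6, 83.1], [111.5, 48.6, 85.5]]
rim 14048 [[-91.6, -75.3, 89.5], [-90.3, -74.1, 90.7], [-6.8, 24.8, 92.9], [106.9, 69.5, 94.3], [111.6, 70.2, 94.8]]
case 3049 [[-104.3, -66.5, 55.2], [-103.6, -56.0, 55.8], [29.2, 73.3, 62.8], [122.2, 98.3, 65.1], [123.0, 99.8, 65.6]]
yellow [[-91.7, -53.7, 89.9], [-91.3, -51.6, 91.1], [-78.9, 2.8, 92.8], [-67.0, 48.5, 94.1], [-66.8, 50.1, 94.5]]
seat y mid [-55.6 -55.4 -55.1  47.6  48.5  48.6]
rim y [50.73248641 70.19435808] [-75.40218559 -54.91637596]
xrim -35 [75.33873714 90.6299669 ] [-91.8537133  -67.02323266]
 xseat [-67.22054093 111.24307712] 79.21688716918618
xrim 35 [75.34272246 90.974665  ] [-91.5387082  -66.81670782]
 xseat [-67.24337878 111.40788999] 79.91489791740342
[ 521.8076441  -180.41202131   24.32101666] 0.15073261064719176 59.90472972393036 6.0917 [-0.21949857 -0.61798079  2.63258745]
```

Grasped, with an opening of 0.15 (about 13–14 mm), so the rib is held. In the frame, the ledge edge is at local x -66.9, the catch wall at 75.3 (142.2 apart, against 142.5 expected), the well width is 105.6 and the rims are at 92.9, giving a seat height of about 80.8. I'll lift the lid, tilt it, hover over the frame and check how it sits in the hand.

```bash
cat >> h.py <<'E'
FO=np.array([456.45,150.12,80.7]);YAW=10.0      # frame origin on seat plane (nominal frame coords), yaw
GT=np.array([10,0,24.3])                       # TCP in the lid
TIPB=np.array([-75,0,0])
def pose(tip,tilt,yaw=None):
    "TCP pose for lip-tip underside at frame (x,y,h), lid tilted"
    y=YAW if yaw is None else yaw
    L=Ro.from_euler("ZY",[y,-tilt],degrees=True);F=Ro.from_euler("z",YAW,degrees=True)
    return FO+F.apply(tip)+L.apply(GT-TIPB), att(y,tilt)
def cur():
    "lip tip in frame and tilt from actual tool pose"
    from workcell import bot
    R=Ro.from_euler("xyz",bot.get_tool_rot(),degrees=True)
    L=R*Ro.from_euler("xyz",[180,0,90*SIDE],degrees=True).inv()
    t=np.array(bot.get_eef_pos())+L.apply(TIPB-GT)
    e=L.as_euler("ZYX",degrees=True)
    return Ro.from_euler("z",YAW,degrees=True).inv().apply(t-FO),-e[1],e[0]
def force(n=5):
    from workcell import bot
    f=[]
    for _ in range(n): f.append(bot.get_contact_force());bot.wait(0.01)
    return Ro.from_euler("z",YAW,degrees=True).inv().apply(np.mean(f,0))
E
python3 - <<'E'
from workcell import bot
from h import *
bot.move_straight([521.5,-180.3,190],rate=200)
bot.move_ptp(*pose([-58,0,60],14)); bot.wait(.3)
print(bot.get_time_s(),cur(),force(),bot.get_opening())
p,d,W=look(bot,"held")
L=(W-FO)@Ro.from_euler("z",YAW,degrees=True).as_matrix()
for k in("blue","yellow"):
  for m,c in comps(masks(p)[k]&(L[...,2]>30),150):
    P=L[m];A=np.c_[P[:,:2],np.ones(len(P))];co=np.linalg.lstsq(A,P[:,2],rcond=None)[0]
    r=cv2.minAreaRect(P[:,:2].astype(np.float32));print(k,m.sum(),[np.round(x,1) for x in r],"slope deg",np.degrees(np.arctan(co[:2])).round(2),np.median(P,0).round(1),np.percentile(P,[1,99],axis=0).round(1).tolist())
t0=bot.get_time_s();q=bot.get_eef_pos();print(bot.get_time_s()-t0)
E
```

```text
8.65 (array([-57.59565072,  -0.74467238,  60.0409759 ]), np.float64(14.000203442789477), np.float64(9.88107791685996)) [ 0.54858817 -0.02342297 -1.87467832] 0.15293349025079678
blue 28729 [array([19.6,  5.2]), array([134.5,  88.2]), np.float64(0.1)] slope deg [14.07 -0.34] [12.5 18.5 83.6] [[-46.4, -29.3, 68.5], [84.9, 48.8, 102.1]]
yellow 2591 [array([-53.7,  -0.9]), array([80. , 10.9]), np.float64(89.9)] slope deg [14.48 -0.04] [-53.6   4.3  65. ] [[-58.7, -39.4, 62.7], [-48.5, 38.7, 67.2]]
0.0
```

View pics/held.png

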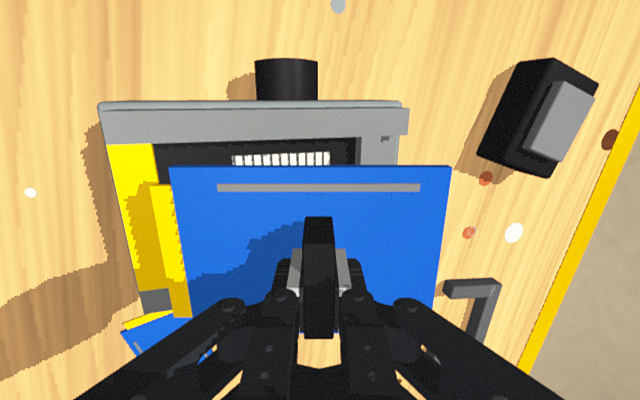

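Held correctly: tilt 14.07°, lip tip x about -58.9 and y about -0.9 (0.8 correction needed). The picture shows the lip at (180,250) above the well, beside the ledge at (130,200). I'll lower it to the seat by feel, then slide into the slot.

```bash
cat > ins.py <<'E'
from workcell import bot
from h import *
Y=0.8
bot.move_straight(*pose([-62,Y,12],14),rate=120); bot.wait(.2)
f0=force(8); print("t",bot.get_time_s(),"f0",f0.round(2),cur()[0].round(2))
h=5.0; bot.move_straight(*pose([-62,Y,h],14),rate=60); bot.wait(.1)
while h>-5:
    f=force(3)-f0
    if f[2]>2.5: break
    h-=0.5; bot.move_straight(*pose([-62,Y,h],14),rate=10)
print("seat h cmd",h,"cur",cur()[0].round(2),"f",f.round(2),bot.get_time_s())
h0=h; h+=0.9; bot.move_straight(*pose([-62,Y,h],14),rate=10); bot.wait(.1)
print("lifted",cur()[0].round(2),(force(5)-f0).round(2))
x=-62
while x>-84:
    f=force(3)-f0
    if f[0]>3 or np.linalg.norm(f)>7: break
    x-=0.7; bot.move_straight(*pose([x,Y,h],14),rate=12)
c=cur();print("in x cmd",x,"cur",c[0].round(2),c[1:],"f",f.round(2),bot.get_time_s(),bot.get_opening())
E
python3 ins.py
```

```text
t 9.5583 f0 [-0.11  0.22 -2.1 ] [-61.09   0.83  12.77]
seat h cmd -0.5 cur [-61.71   0.85  -0.23] f [-0.5  -0.36  4.62] 12.975
lifted [-62.26   0.76   0.19] [-0.46 -0.14  0.27]
in x cmd -78.80000000000007 cur [-77.4    0.84   0.85] (np.float64(14.148085416480477), np.float64(9.985821907037876)) f [ 5.23 -1.44 -1.66] 19.9917 0.1520912533227729
```

The seat was felt at h = -0.2. The lip stopped at frame x -77.4, against the end wall expected at -78, so it is fully in. Next: back off slightly, grip firmer, and swing down while watching the force.

```bash
cat > swing.py <<'E'
from workcell import bot
from h import *
Y=0.8;X=-77.0;H=0.5
bot.move_straight(*pose([X,Y,H],14),rate=20); bot.grasp(110); bot.wait(.1)
f0=np.array([-0.11,0.22,-2.1])
print(bot.get_time_s(),cur()[0].round(2),(force()-f0).round(2))
bot.move_straight(*pose([X,Y,H],9),rate=25); bot.wait(.1)
a=9.0
while a>0.6:
    f=force(2)-f0;c=cur()
    print(a,"act",round(c[1],2),c[0].round(1),"f",f.round(1),"M",np.round(bot.get_wrist_torque(),2),round(bot.get_time_s(),1))
    if np.linalg.norm(f)>10: break
    a-=0.5; bot.move_straight(*pose([X,Y,H],a),rate=12)
E
python3 swing.py
```

```text
20.5583 [-77.18   0.86   0.48] [ 2.28 -0.59  0.85]
9.0 act 9.01 [-77.5   0.9   0.4] f [ 1.8 -0.6 -0. ] M [-0.01 -0.14 -0.07] 21.2
8.5 act 8.46 [-77.5   0.7   0.4] f [1.  0.  1.2] M [-0.04  0.04 -0.01] 21.4
8.0 act 7.94 [-77.4   0.7   0.4] f [ 0.2 -0.6  0.7] M [-0.1   0.13 -0.01] 21.7
7.5 act 7.45 [-77.3   0.8   0.4] f [ 0.2 -0.5  0.8] M [-0.02  0.2  -0.03] 22.0
7.0 act 6.96 [-77.2   0.9   0.4] f [ 0.3 -0.7 -0.3] M [-0.   0.2  0. ] 22.2
6.5 act 6.48 [-77.    0.8   0.5] f [-0.4 -0.   0. ] M [ 0.01  0.08 -0.02] 22.5
6.0 act 5.99 [-77.    0.8   0.5] f [ 0.2 -0.5 -0.1] M [-0.01  0.13 -0.04] 22.8
5.5 act 5.46 [-77.3   0.8   0.4] f [-0.4 -0.1  0.8] M [-0.05  0.18 -0.12] 23.0
5.0 act 4.94 [-77.4   0.8   0.4] f [-1.9  0.1  1. ] M [-0.08  0.45 -0.05] 23.3
4.5 act 4.47 [-77.1   0.9   0.5] f [-1.2 -0.5  1.1] M [-0.1   0.36  0.04] 23.6
4.0 act 3.98 [-77.    0.9   0.5] f [-1.6  0.3  1.7] M [-0.01  0.47  0.05] 23.8
3.5 act 3.49 [-77.    0.9   0.5] f [-2.7  0.1  2.5] M [-0.03  0.45  0.02] 24.1
3.0 act 2.99 [-77.    0.9   0.5] f [-2.5  0.1  3. ] M [0.   0.47 0.01] 24.4
2.5 act 2.45 [-77.3   0.7   0.3] f [-1.3  0.2  1.5] M [-0.1   0.57  0.04] 24.6
2.0 act 1.97 [-77.1   0.7   0.3] f [-1.5 -0.4  0.9] M [-0.05  0.55  0.03] 24.9
1.5 act 1.47 [-77.1   0.7   0.4] f [-1.8  0.6  0.2] M [0.   0.56 0.02] 25.2
1.0 act 0.98 [-77.1   0.8   0.4] f [-2.4  0.   0.6] M [-0.08  0.54  0.02] 25.4
```

The catch is engaging smoothly. I'll go flat and press down by feel, checking for the snap in the moment reading.

```bash
cat > press.py <<'E'
from workcell import bot
from h import *
Y=0.8;X=-77.0
f0=np.array([-0.11,0.22,-2.1])
for a in(.5,0): bot.move_straight(*pose([X,Y,.5],a),rate=12)
h=0.5
while h>-6:
    f=force(3)-f0;c=cur()
    print(round(h,1),"act",round(c[1],2),c[0].round(1),"f",f.round(1),"M",np.round(bot.get_wrist_torque(),2),round(bot.get_time_s(),1))
    if f[2]>16 or np.linalg.norm(f)>19: break
    h-=0.4; bot.move_straight(*pose([X,Y,h],0),rate=10)
p,d,W=look(bot,"pressed")
L=(W-FO)@Ro.from_euler("z",YAW,degrees=True).as_matrix()
for m,c in comps(masks(p)["orange"],100):
    P=L[m];print("catch",c.round(),np.percentile(P,[1,50,99],axis=0).round(1).tolist())
E
python3 press.py
```

```text
0.5 act 0.14 [-75.6   0.9   0.8] f [ 0.3 -0.4 -0.6] M [-0.06 -0.08 -0.02] 26.2
0.1 act 0.05 [-76.5   1.1   0.4] f [-0.1  0.1  1.1] M [-0.03  0.03 -0.06] 26.5
-0.3 act 0.04 [-76.6   1.    0.3] f [-1.8 -0.5  7.4] M [-0.15  0.37  0.01] 26.8
-0.7 act 0.03 [-76.6   1.    0.3] f [-3.4 -1.  11.1] M [-0.27  0.6   0.  ] 27.0
-1.1 act 0.02 [-76.6   1.    0.3] f [-4.  -1.6 14. ] M [-0.41  0.84  0.06] 27.3
-1.5 act 0.0 [-76.6   1.    0.3] f [-5.4 -2.5 16.5] M [-0.41  1.09  0.02] 27.6
catch [458. 262.] [[nan, nan, nan], [nan, nan, nan], [nan, nan, nan]]
```

View pics/pressed.png

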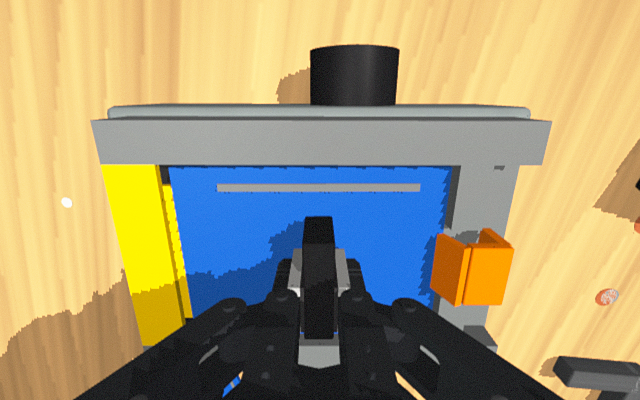

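The snap shows as the moment dropping from 0.54 to -0.08. The picture has the orange nose over the lid's edge at (435,265), with the lip under the ledge at (170,250). I'll take the load off, release, retreat and check.

Run:
```python
from workcell import bot
from h import *
bot.move_straight(*pose([-76.6,1.0,0.2],0),rate=10); bot.wait(.1); print(force())
bot.gripper_open(); p0=np.array(bot.get_eef_pos())
bot.move_straight(p0+[0,0,120],rate=120)
bot.move_straight([455,152,240],att(10),rate=120);bot.wait(.2)
p,d,W=look(bot,"final");print(bot.get_time_s(),bot.get_opening(),force())
L=(W-FO)@Ro.from_euler("z",YAW,degrees=True).as_matrix()
for k in("blue","orange"):
  for m,c in comps(masks(p)[k]&(L[...,2]>-10)&(abs(L[...,1])<60),100):
    P=L[m];A=np.c_[P[:,:2],np.ones(len(P))];co=np.linalg.lstsq(A,P[:,2],rcond=None)[0]
    print(k,c.round(),"slope",np.degrees(np.arctan(co[:2])).round(2),np.percentile(P,[1,50,99],axis=0).round(1).tolist(),round(cv2.minAreaRect(P[:,:2].astype(np.float32))[2],1))
m=masks(np.load("pics/wext.npz")["p"])["orange"];Lx=(np.load("pics/wext.npz")["W"]-FO)@Ro.from_euler("z",YAW,degrees=True).as_matrix()
for mm,c in comps(m&(Lx[...,2]>-10),100): print("catch before",np.percentile(Lx[mm],[1,50,99],axis=0).round(1).tolist())
cv2.imwrite("pics/fcrop.png",cv2.resize(p[80:280,190:470,::-1],None,fx=2.8,fy=2.8))
```

```text
[-0.63303604 -0.40741861  3.97871299]
30.5083 0.9982753435301425 [ 0.32780556  0.42656772 -0.33146717]
blue [324. 184.] slope [ 0.07 -0.15] [[-62.8, -48.6, 3.2], [-0.8, 6.1, 6.2], [71.9, 50.3, 7.9]] 0.0
orange [405. 190.] slope [10.71 -3.94] [[70.0, -15.1, 5.7], [74.6, 3.7, 19.8], [99.5, 15.9, 25.5]] 0.0
catch before [[69.7, -14.8, 7.1], [74.3, 3.2, 19.1], [99.1, 15.9, 25.4]]
```

View pics/fcrop.png

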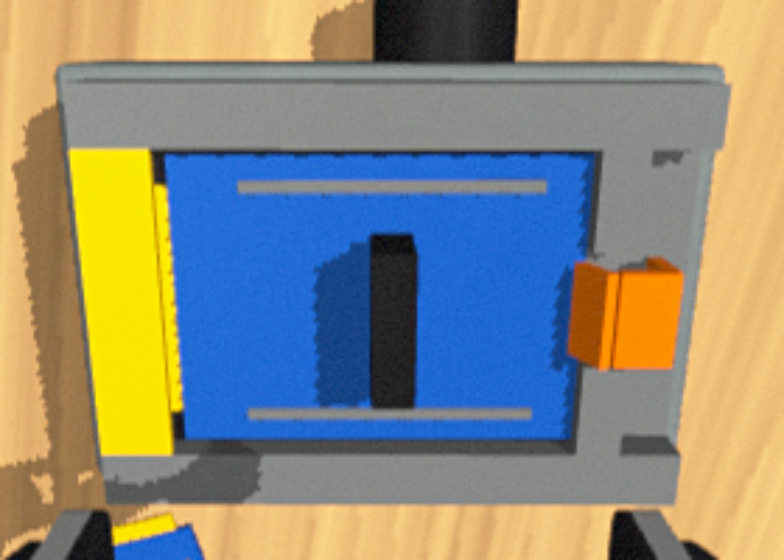

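The lid lies flat (slope under 0.2°). Its lip is under the ledge (crop 165,300), the catch nose is over its edge (crop 580,315), and the catch is back at its rest place to within 0.3 mm.

```bash
python3 -c "
from workcell import bot
print(bot.hand_in())"
```

```text
the job is handed in; nothing more can be done
None
```

The lid is back on the extractor: lip under the ledge, lying flat, catch snapped over, gripper let go and clear; handed in with the clock at about 30.5 s (no verdict returned).

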